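Index the thread carousel to the red spool

ROBOT

A 6-joint arm with a two-finger parallel gripper is mounted at the origin on a cart in front of the work surface, level with it; the furniture and walls round the work are solid. World frame = base frame: x ahead of the robot, y to its left, z up, the work surface at z = 0. Lengths are in m, angles in rad, forces in N, time in s.
With the tool pointing down it reaches from about 0.35 to 0.975 m from the base axis. Payload 4.9 kg.
Tool frame: the origin (TCP) lies on the mounting face of the last link; the fingertips stand 173 mm ahead of it and the grasp point (between the pads) lies 155 mm ahead of it (tcp_to_grasp is the distance from the TCP to the grasp point, in m); z points along the fingers, y is the line along which they close (so a half turn about z gives the same grasp; the last joint's range is limited). The gripper opens to 85 mm and grips with 20 to 120 N. Pads are 22 mm wide; open, the fingers measure 114 mm over their backs; the gripper's body (76 mm by 85 mm) begins 54 mm behind the grasp point. The pads swing forward as they close: fully open they stand 13 mm farther back than shut.
Start: joints at [-1.451, 0.053, 1.613, -0, 1.476, -0.119], TCP at [0.148, -0.607, 0.405] pointing down, gripper open.
Joint ranges: [-3.01, 3.01], [-1.01, 2.22], [0.06, 2.58], [-1.02, 4.17], [0.09, 2.62], [-3.14, 3.14]. Speed limits (rad/s): [2.57, 2.57, 3.14, 3.14, 3.14, 3.14].

INTERFACE

Orientations are given as a rotation vector (axis times angle).
In Python, from station import get_obs, get_image, calibration, finish_job, tcp_to_grasp gives the robot as it stands. The module is installed in compiled form; this text tells all that it offers.
- The arm moves only by the tool arm_command, never from a script. Its argument "plan" is a list that holds one entry, the list of rows, each a list of 6 numbers: the shift along the tool's x, y, z in cm, then the turn, a rotation vector about the tool's x, y, z in rad. A call has 1 to 12 rows; each row is the pose to reach, as a shift and turn from the pose commanded when the call began, along the tool's axes at that moment; what a row does not reach only later rows make up. A row lasts 1/12 s, in which the tool goes at most 41.7 mm and 7.16 degrees, less where a joint would pass 70% of its speed; a pose out of reach is approached as far as the arm can. A call with a gripper value outside its range is refused whole. "gripper" is the closure, from -1 (fully open) to 1 (shut), set as the call begins (left out, the last holds). The fingers move at their own pace and stop on an object; "force" is the grip in N (left out, the last holds). Time passes only in rows, so rows that repeat a pose let the fingers close. It gives the time, the measured TCP pose, the force, the opening and the grip force at its end, in the units of the state.
- get_obs(): the state, without advancing time (a new reading comes with each control period).
- get_image(name): name is "scene" or "top" or "wrist"; returns (picture, depth): 480x640x3 uint8, blue, green, red; 480x640 float32, m along the optical axis (not along the pixel's ray), 0 where there is no reading.
- calibration(name): a dict with "fx", "fy", "cx", "cy" (pixels), "pose" (4x4, takes a point from camera to world coordinates). Camera axes: x right, y up, looking along -z (the intrinsics and any distortion apply to the point x, -y, -z); pixel columns grow to the right and rows downward; lengths in m; the calibration is good to about 2 mm. A picture is of the moment at which its call begins: read the wrist's pose just before it. calibration takes no time and is no camera call; for the wrist camera it gives the pose at the moment of the call.
- finish_job(): hands the job in; it is judged then, once.
The state is a dict: "t": time; "q": joint angles; "dq": joint speeds; "effort": joint torques, N m; "tool_pos": TCP position; "tool_rot": TCP orientation; "contact_force": force on the tool from outside, world axes, zero at the start; "wrist_torque": the same for the moment, N m; "opening": finger opening in m; "grip_force": force on a finger pad.
Only numpy, scipy, OpenCV 4.12 (cv2) and the standard library are available. Lean on these libraries where they do the work, as an engineer would, in place of code of your own. Each camera call takes 0.05 s, during which the arm holds its last target. There are 200 camera calls.

TASK

Bring the red thread spool under the yellow pointer of the thread carousel: with closed fingertips in the red cup, press the indexing plunger in, turn the table one notch towards the side that needs it, and let the plunger spring fully up in that next notch, then take the hand away. Press gently, grip nothing, do not go past the next notch, and touch neither the spools nor the things lying around.

Things in the scene. Friction and masses are not known exactly. Their poses are not given: they have to be found in the camera images.
- carousel: fixed grey base of the thread carousel, foot 184 mm across, on the table; origin on the turning axis at table height; its +x points to the yellow pointer on a thin steel post (134 mm tall, 130 mm out), away from the robot within 0.3 rad. The aluminium index plate on it (242 mm across, z 30 to 38 mm) has five rim notches 14 mm wide, 40 degrees apart, opposite the pointer
- guide_station (a point): fixed point under the yellow pointer, 65 mm from the axis along the base's +x, on the platter top (52 mm above the table): where the axis of the chosen spool must come to stand
- axis (a point): point on the fixed turning axis, on the platter top, 52 mm above the table. Five ring nests stand on the platter 65 mm from it, 40 degrees apart, on the pointer side; at the start the middle one is at the pointer; four hold spools
- platter (a joint): turn of the white platter (200 mm across, top 52 mm above the table) with its green index arm, rad, positive anticlockwise seen from above; 0 at the start, in the middle notch. One notch is 0.698 (40 degrees): next notches at +0.698 and -0.698, further ones at +-1.396. Light friction: it stays where it is left; when unlocked, 1 to 2 N sideways on the cup turns it
- plunger (a joint): how far the plunger is pressed down, m: 0 up, 0.012 at its stop; spring 6 N at 0, 9.6 N at the stop. Up, its tooth locks the platter in a notch (play 0.025 rad). Beyond 0.007 the platter is free (press 0.009 to 0.011). Let go between notches it rides under the plate at 0.007; keep pushing the cup's wall sideways with the tips off its floor: at the notch it springs up and stops the platter
- cup_floor (a point): centre of the floor of the red round cup on top of the plunger, moves with it; 135 mm from the turning axis on the index arm (opposite the pointer at the start), 70 mm above the table when up. Cup: open at the top, inside diameter 52 mm, wall 3 mm, 16 mm deep above the floor (rim 86 mm above the table when up)
- red_spool: red thread spool, 29 mm across, 42 mm tall, loose, upright in a nest with 8 mm high rim; origin centre of its underside (52 mm above the table). At the start one notch left or right of the pointer: to bring it there the platter turns by minus its angle about the axis measured from the base's +x
- blue_spool: blue thread spool, 29 mm across, 48 mm tall, likewise, one notch from the pointer on the other side; not to be touched
- white_spool: white thread spool, 29 mm across, 42 mm tall, likewise, at the pointer or two notches from it; not to be touched
- black_spool: black thread spool, 29 mm across, 48 mm tall, likewise, two notches from the pointer or at it; not to be touched
- soap_bar: white soap bar 39 x 87 x 24 mm lying left of the carousel, origin centre of underside; leave alone
- dosing_cup: translucent grey-blue dosing cup 57 mm across, 49 mm tall, right of the carousel, origin centre of underside; leave alone
- drum_bearing: steel ball bearing 52 mm across, 16 mm tall, right of the carousel, origin centre of underside; leave alone
Not all that is in view belongs to the job. What is shaped like the red_spool but green or purple is not meant.

How it is judged:
By the outcome, as a careful person would: the job done as asked, in the order asked, and still so for the second after the job is handed in, with the robot touching nothing.
It also fails if it takes over 42 s, if anything falls off the work surface, if the arm or the gripper's body presses on something with over 40 N, if the wrist force passes 120 N, or if a joint passes its speed limit or range.

## Working session

There is one attempt and no reset: what is moved stays moved. The work goes in short steps, Python scripts to look and compute and a tool call to move; the robot and the scene stay as the last step left them, time stands still between calls to the robot, and variables do not carry over. Pictures are saved under pics/ and viewed, at most 10 in all, crops included, and the job is handed in when it is done.

Besides the shell and the picture viewer there is one more tool, called after ">>>" as name([rows], argument=value, ...), one row to a line, values as JSON. arm_command: Moves the arm, as the interface text tells. Its arguments: {"type":"object","properties":{"plan":{"type":"array"},"gripper":{"type":"number"},"force":{"type":"number"}},"required":["plan"]}

```bash
mkdir -p pics; cat > h.py <<'E'
import numpy as np, cv2
from scipy.spatial.transform import Rotation as R
from station import *
def px2w(c,d,u,v,z=None):
    ray=np.array([(u-c['cx'])/c['fx'],-(v-c['cy'])/c['fy'],-1.])
    P=np.array(c['pose']); r=P[:3,:3]@ray; o=P[:3,3]
    return o+r*((z-o[2])/r[2] if z is not None else d[int(v),int(u)])
def rel(target):
    "world shift -> tool cm"
    o=get_obs(); return R.from_rotvec(o['tool_rot']).inv().apply(np.array(target)-o['tool_pos'])*100
E
python3 - <<'E'
from h import *
o=get_obs();print(o['t'],o['tool_pos'],o['tool_rot'],R.from_rotvec(o['tool_rot']).as_matrix().round(3),o['opening'],tcp_to_grasp)
for n in('top','scene'):
    i,d=get_image(n);c=calibration(n);cv2.imwrite(f'pics/{n}.png',i);np.save(n+'.npy',d);np.save(n+'_c.npy',c,allow_pickle=True);print({k:np.round(v,3) for k,v in c.items()})
E
```

```text
0.0 [ 0.1477836  -0.60700177  0.4034524 ] [-3.11716599e+00 -3.73957432e-01 -4.62339850e-05] [[ 0.972  0.237 -0.   ]
 [ 0.237 -0.972  0.002]
 [ 0.    -0.002 -1.   ]] 0.08585213712934257 0.1547
{'fx': np.float64(617.936), 'fy': np.float64(617.936), 'cx': np.float64(323.408), 'cy': np.float64(241.137), 'pose': array([[-1.000e-03,  9.910e-01, -1.320e-01,  3.920e-01],
       [-1.000e+00, -3.000e-03, -1.200e-02,  3.200e-02],
       [-1.200e-02,  1.320e-01,  9.910e-01,  1.381e+00],
       [ 0.000e+00,  0.000e+00,  0.000e+00,  1.000e+00]])}
{'fx': np.float64(514.855), 'fy': np.float64(514.855), 'cx': np.float64(320.72), 'cy': np.float64(236.265), 'pose': array([[-0.839,  0.327, -0.435,  0.108],
       [-0.544, -0.537,  0.645,  0.72 ],
       [-0.023,  0.778,  0.628,  0.711],
       [ 0.   ,  0.   ,  0.   ,  1.   ]])}
```

View pics/top.png

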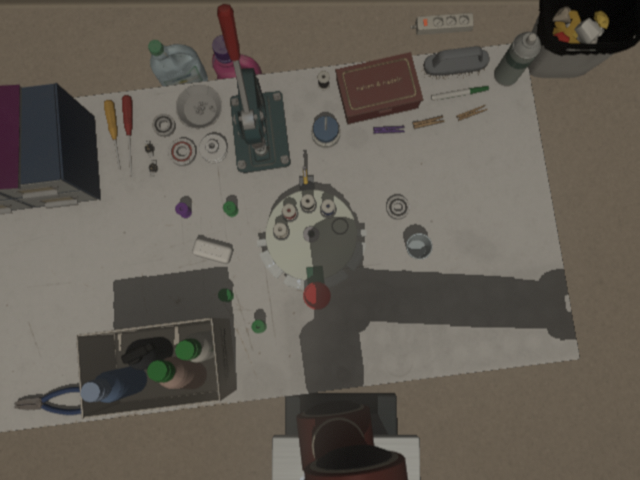

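View pics/scene.png

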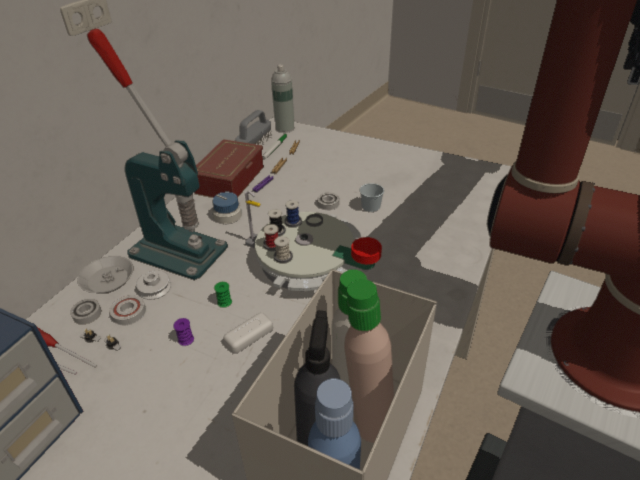

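The top view shows the carousel axis at about (312,234), the cup at (317,295) and the pointer at (306,180). The spools are at (281,231), (290,211), (308,201) and (328,207), and the empty nest is at (340,227). The red candidate is (290,211) on the platter; the green and purple lookalikes lie loose on the table. I'll confirm it in an enlarged crop.

```bash
python3 - <<'E'
from h import *
a=cv2.imread('pics/top.png')[165:315,245:385];b=cv2.imread('pics/scene.png')[180:300,235:395]
a=cv2.resize(a,(420,450),interpolation=2);b=cv2.resize(b,(380,450),interpolation=2)
cv2.imwrite('pics/crop.png',cv2.convertScaleAbs(np.hstack([a,b]),alpha=1.5))
i=cv2.imread('pics/top.png');h=cv2.cvtColor(i,cv2.COLOR_BGR2HSV)
m=((h[...,0]<8)|(h[...,0]>172))&(h[...,1]>150)&(h[...,2]>60);m[:270]=0;m[320:]=0;m[:,:290]=0;m[:,345:]=0
v,u=np.nonzero(m);c=np.load('top_c.npy',allow_pickle=True).item();d=np.load('top.npy')
print(u.min(),u.max(),v.min(),v.max(),u.mean(),v.mean())
print('cup',px2w(c,d,u.mean(),v.mean(),.08))
# ellipse of the platter
dd=np.array([[px2w(c,d,x,y) for x in range(245,385)] for y in range(165,315)])
s=dd[(abs(dd[...,2]-.052)<.006)];print('platter',s.min(0),s.max(0))
r=cv2.minEnclosingCircle(s[:,:2].astype(np.float32));print(r)
s=dd[(abs(dd[...,2]-.086)<.007)];s=s[s[:,0]<.35];print(s.min(0),s.max(0),cv2.minEnclosingCircle(s[:,:2].astype(np.float32)))
E
```

```text
Traceback (most recent call last):
ValueError: zero-size array to reduction operation minimum which has no identity
```

View pics/crop.png

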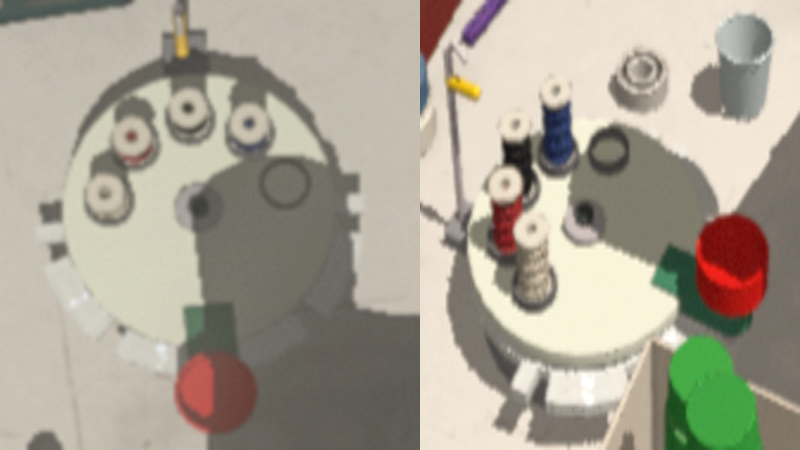

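The crop confirms that the red spool is at top (290,211), one notch left (+y) of the pointer. White is two notches left, black is at the pointer and blue is on the right. The platter must therefore turn −0.698 (clockwise), which takes the cup from the −x side towards +y.

```bash
python3 - <<'E'
from h import *
i=cv2.imread('pics/top.png').astype(int)
m=(i[...,2]-np.maximum(i[...,0],i[...,1])>50);m[:270]=0;m[325:]=0;m[:,:290]=0;m[:,345:]=0
v,u=np.nonzero(m);c=np.load('top_c.npy',allow_pickle=True).item();d=np.load('top.npy')
print(u.min(),u.max(),v.min(),v.max(),u.mean(),v.mean())
print('cup',px2w(c,d,u.mean(),v.mean(),.08))
dd=np.array([[px2w(c,d,x,y) for x in range(245,385)] for y in range(165,315)])
s=dd[(abs(dd[...,2]-.052)<.004)];print('platter',np.percentile(s,[0,1,99,100],axis=0).round(4))
s=dd[(abs(dd[...,2]-.086)<.006)];s=s[s[:,0]<.35];print('cup',np.percentile(s,[0,2,98,100],axis=0).round(4),len(s))
print('hub',px2w(c,d,245+198/3,165+206/3,.056),px2w(c,d,245+198/3,165+206/3),'ptr',px2w(c,d,245+182/3,165+40/3,.13), px2w(c,d,245+133/3,165+137/3,.094))
print('depth cup centre',px2w(c,d,317,295))
E
```

```text
304 315 284 303 310.6309523809524 293.2559523809524
cup [0.45470284 0.07528984 0.08      ]
platter [[ 0.4759 -0.0224  0.048 ]
 [ 0.4854 -0.0179  0.0481]
 [ 0.6776  0.1691  0.0558]
 [ 0.6828  0.1739  0.056 ]]Traceback (most recent call last):
  File "<stdin>", line 9, in <module>
    return _quantile_unchecked(
        a, q, axis, out, overwrite_input, method, keepdims, weights)
    return _ureduce(a,
                    func=_quantile_ureduce_func,
    ...<5 lines>...
                    overwrite_input=overwrite_input,
                    method=method)
    r = func(a, **kwargs)
    result = _quantile(arr,
                       quantiles=q,
    ...<2 lines>...
                       out=out,
                       weights=wgt)
    slices_having_nans = np.isnan(arr[-1, ...])
                                  ~~~^^^^^^^^^
IndexError: index -1 is out of bounds for axis 0 with size 0
```

```bash
python3 - <<'E'
from h import *
c=np.load('top_c.npy',allow_pickle=True).item();d=np.load('top.npy')
f=lambda x,y,z=None:px2w(c,d,245+x/3,165+y/3,z).round(4)
print('cup',f(216,391,.084),f(216,391),f(176,391,.084),f(257,391,.084))
print('hub',f(198,206,.056),f(198,206),'ptr',f(182,40,.13),f(182,40),'red',f(133,134,.094))
E
```

```text
cup [0.4501 0.0618 0.084 ] [0.4507 0.0621 0.0714] [0.4502 0.0897 0.084 ] [0.4501 0.0332 0.084 ]
hub [0.5847 0.0755 0.056 ] [0.5842 0.0753 0.0598] ptr [0.6899 0.0842 0.13  ] [0.6944 0.085  0.1109] red [0.6307 0.1202 0.094 ]
```

>>> arm_command([
  [[32.5, -26.8, 5, 0, 0, 0], [32.5, -26.8, 5, 0, 0, 0], [32.5, -26.8, 5, 0, 0, 0], [32.5, -26.8, 5, 0, 0, 0], [32.5, -26.8, 5, 0, 0, 0], [32.5, -26.8, 5, 0, 0, 0], [32.5, -26.8, 5, 0, 0, 0], [32.5, -26.8, 5, 0, 0, 0], [32.5, -26.8, 5, 0, 0, 0], [32.5, -26.8, 5, 0, 0, 0], [32.5, -26.8, 5, 0, 0, 0], [32.5, -26.8, 5, 0, 0, 0]],
], gripper=1, force=20)

```text
t: 1.1
tool_pos: [0.4011, -0.2679, 0.3537]
tool_rot: [-3.117, -0.381, 0.002]
contact_force: [-0.6, -0.7, 0.6]
opening: 0.0002
grip_force: 0.0
```

```bash
python3 - <<'E'
from h import *
o=get_obs();print(o['t'],o['tool_pos'],o['opening'],o['contact_force'],rel([.45,.062,.34]))
E
```

```text
1.1 [ 0.4010877  -0.26785302  0.35372013] 0.00022837800622823958 [-0.59424795 -0.67812068  0.56845379] [ 12.70102378 -30.83083992   1.40713055]
```

>>> arm_command([
  [[12.7, -30.8, 1.4, 0, 0, 0], [12.7, -30.8, 1.4, 0, 0, 0], [12.7, -30.8, 1.4, 0, 0, 0], [12.7, -30.8, 1.4, 0, 0, 0], [12.7, -30.8, 1.4, 0, 0, 0], [12.7, -30.8, 1.4, 0, 0, 0], [12.7, -30.8, 1.4, 0, 0, 0], [12.7, -30.8, 1.4, 0, 0, 0], [12.7, -30.8, 1.4, 0, 0, 0], [12.7, -30.8, 1.4, 0, 0, 0], [12.7, -30.8, 1.4, 0, 0, 0], [12.7, -30.8, 1.4, 0, 0, 0]],
])

```text
t: 2.1
tool_pos: [0.4509, 0.0576, 0.3407]
tool_rot: [3.119, 0.37, -0.0]
contact_force: [-1.0, 0.3, 0.5]
opening: 0.0002
grip_force: 0.0
```

```bash
python3 - <<'E'
from h import *
o=get_obs();print(o['t'],o['tool_pos'],o['tool_rot'],o['opening'],o['contact_force'])
c=calibration('wrist');i,d=get_image('wrist');cv2.imwrite('pics/w1.png',i);np.save('w.npy',d);np.save('w_c.npy',c,allow_pickle=True)
print(c)
E
```

```text
2.1 [0.45094894 0.05761891 0.34073321] [ 3.11917182e+00  3.69758503e-01 -1.74494255e-04] 0.00019348661540941284 [-1.04280767  0.3053412   0.45183639]
{'fx': 343.5285629485106, 'fy': 343.5285629485106, 'cx': 318.00219827115666, 'cy': 238.3009442226313, 'pose': array([[ 2.34753230e-01,  9.33817219e-01,  2.69956149e-01,
         5.18068140e-01],
       [-9.72054863e-01,  2.25371641e-01,  6.57036299e-02,
         7.35940511e-02],
       [ 5.14720703e-04, -2.77836326e-01,  9.60628290e-01,
         3.10008102e-01],
       [ 0.00000000e+00,  0.00000000e+00,  0.00000000e+00,
         1.00000000e+00]])}
```

View pics/w1.png

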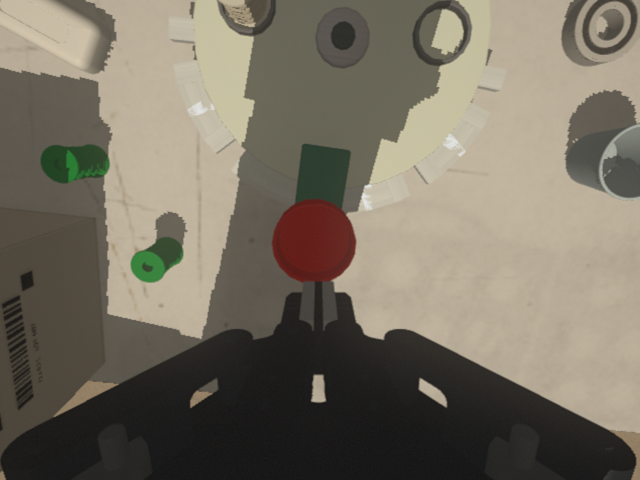

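The wrist view shows the cup centred at (314.5,241), the hub at (342,37) and the box's right edge at about (100,300).

```bash
python3 - <<'E'
from h import *
c=np.load('w_c.npy',allow_pickle=True).item();d=np.load('w.npy')
cup=px2w(c,d,314.5,241,.086)
print('cup',cup,px2w(c,d,314.5,241),px2w(c,d,273,241,.086),px2w(c,d,356,241,.086))
hub=px2w(c,d,342,37,.058);print('hub',hub,px2w(c,d,342,37),'box',px2w(c,d,90,230),px2w(c,d,95,340),'green',px2w(c,d,148,265))
v=cup-hub;print(np.hypot(*v[:2]),np.arctan2(-v[1],-v[0]))
E
```

```text
cup [0.45270015 0.06014014 0.086     ] [0.44828329 0.05923108 0.07086397] [0.44607669 0.08758466 0.086     ] [0.45932446 0.03269206 0.086     ]
hub [0.58393967 0.07324748 0.058     ] [0.58271835 0.07325391 0.06267248] box [0.39344082 0.25438499 0.01090062] [0.28331982 0.24108593 0.01482056] green [0.3851065  0.18890794 0.03774271]
0.13189243612541532 0.0995432987958237
```

>>> arm_command([
  [[0, -0.1, 2.5, 0, 0, 0], [0, -0.1, 5, 0, 0, 0], [0, -0.1, 6.5, 0, 0, 0], [0, -0.1, 7.5, 0, 0, 0], [0, -0.1, 8.2, 0, 0, 0], [0, -0.1, 8.7, 0, 0, 0], [0, -0.1, 8.7, 0, 0, 0], [0, -0.1, 8.7, 0, 0, 0]],
])

```text
t: 2.82
tool_pos: [0.4509, 0.06, 0.2544]
tool_rot: [3.119, 0.374, 0.002]
contact_force: [0.7, -0.3, 0.4]
opening: -0.0002
grip_force: 0.0
```

```bash
python3 - <<'E'
from h import *
c=calibration('scene');i,d=get_image('scene')
a=i[200:320,270:430];w,_=get_image('wrist');
cv2.imwrite('pics/s2.png',cv2.convertScaleAbs(np.hstack([cv2.resize(a,(440,330),interpolation=2),cv2.resize(w[180:420,200:440],(330,330))]),alpha=1.5))
print(get_obs()['tool_pos'],get_obs()['contact_force'])
E
```

```text
[0.45105986 0.06021966 0.25485089] [ 0.42345949 -0.01960323  0.22171982]
```

View pics/s2.png

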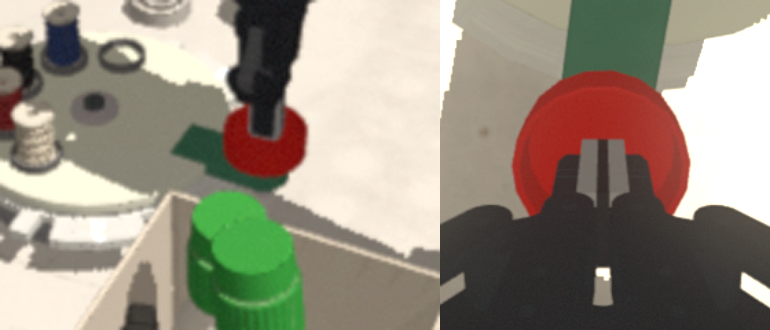

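The fingertips are inside the cup, roughly centred and clear of the wall. Next I'll press down in steps.

>>> arm_command([
  [[0, 0, 0.3, 0, 0, 0], [0, 0, 0.6, 0, 0, 0], [0, 0, 0.9, 0, 0, 0], [0, 0, 1.1, 0, 0, 0], [0, 0, 1.2, 0, 0, 0], [0, 0, 1.2, 0, 0, 0]],
])

```text
t: 3.42
tool_pos: [0.4506, 0.0604, 0.2421]
tool_rot: [-3.119, -0.374, 0.001]
contact_force: [-2.9, 0.1, 4.6]
opening: -0.0001
grip_force: 2.7
```

>>> arm_command([
  [[0, 0, 0.2, 0, 0, 0], [0, 0, 0.4, 0, 0, 0], [0, 0, 0.6, 0, 0, 0], [0, 0, 0.8, 0, 0, 0], [0, 0, 0.9, 0, 0, 0], [0, 0, 0.9, 0, 0, 0]],
])

```text
t: 3.92
tool_pos: [0.4507, 0.0604, 0.2335]
tool_rot: [-3.119, -0.374, 0.001]
contact_force: [-4.4, 0.4, 8.5]
opening: -0.0002
grip_force: 4.0
```

```bash
python3 - <<'E'
from h import *
A=np.array([.584,.0745]);p0=np.array([.4507,.0604])
def tip(a,r=.135): return A-r*np.array([np.cos(a),np.sin(a)])
a0=np.arctan2(*(A-p0)[::-1]);print(a0)
M=R.from_rotvec(get_obs()['tool_rot']).inv()
for k in range(0,16):
    w=tip(a0-.05*k)-tip(a0);print(k,round(a0-.05*k,3),(M.apply([*w,0])*100).round(2)[:2])
E
```

```text
0.10538457272153902
0 0.105 [0. 0.]
1 0.055 [ 0.11 -0.67]
2 0.005 [ 0.25 -1.33]
3 -0.045 [ 0.42 -1.98]
4 -0.095 [ 0.62 -2.62]
5 -0.145 [ 0.86 -3.25]
6 -0.195 [ 1.13 -3.87]
7 -0.245 [ 1.43 -4.48]
8 -0.295 [ 1.76 -5.07]
9 -0.345 [ 2.11 -5.64]
10 -0.395 [ 2.5  -6.19]
11 -0.445 [ 2.91 -6.73]
12 -0.495 [ 3.35 -7.24]
13 -0.545 [ 3.82 -7.73]
14 -0.595 [ 4.3 -8.2]
15 -0.645 [ 4.82 -8.64]
```

>>> arm_command([
  [[0, 0, 0.13, 0, 0, 0], [0, 0, 0.13, 0, 0, 0], [0.05, -0.33, 0.13, 0, 0, 0], [0.11, -0.67, 0.13, 0, 0, 0], [0.18, -1.0, 0.13, 0, 0, 0], [0.25, -1.33, 0.13, 0, 0, 0], [0.33, -1.65, 0.13, 0, 0, 0], [0.42, -1.98, 0.13, 0, 0, 0], [0.52, -2.3, 0.13, 0, 0, 0], [0.62, -2.62, 0.13, 0, 0, 0], [0.74, -2.93, 0.13, 0, 0, 0], [0.86, -3.25, 0.13, 0, 0, 0]],
])

```text
t: 4.92
tool_pos: [0.4523, 0.0941, 0.2333]
tool_rot: [3.119, 0.374, 0.005]
contact_force: [-1.4, -1.4, 8.4]
opening: -0.0002
grip_force: 4.0
```

>>> arm_command([
  [[0.13, -0.31, 0.06, 0, 0, 0], [0.27, -0.62, 0.06, 0, 0, 0], [0.42, -0.93, 0.06, 0, 0, 0], [0.57, -1.23, 0.06, 0, 0, 0], [0.73, -1.53, 0.06, 0, 0, 0], [0.9, -1.82, 0.06, 0, 0, 0], [1.07, -2.11, 0.06, 0, 0, 0], [1.25, -2.39, 0.06, 0, 0, 0], [1.44, -2.67, 0.06, 0, 0, 0], [1.64, -2.94, 0.06, 0, 0, 0], [1.64, -2.94, 0.06, 0, 0, 0]],
])

```text
t: 5.83
tool_pos: [0.4617, 0.1269, 0.2331]
tool_rot: [-3.119, -0.375, -0.007]
contact_force: [-0.5, 0.1, 8.7]
opening: -0.0002
grip_force: 4.2
```

```bash
python3 - <<'E'
from h import *
o=get_obs();print(o['t'],o['tool_pos'],o['contact_force'])
c=calibration('wrist');w,d=get_image('wrist');np.save('w_c.npy',c,allow_pickle=True);cv2.imwrite('pics/w3.png',w)
E
```

```text
5.8333 [0.46170095 0.12686856 0.23309603] [-0.54399032  0.13792129  8.67951421]
```

View pics/w3.png

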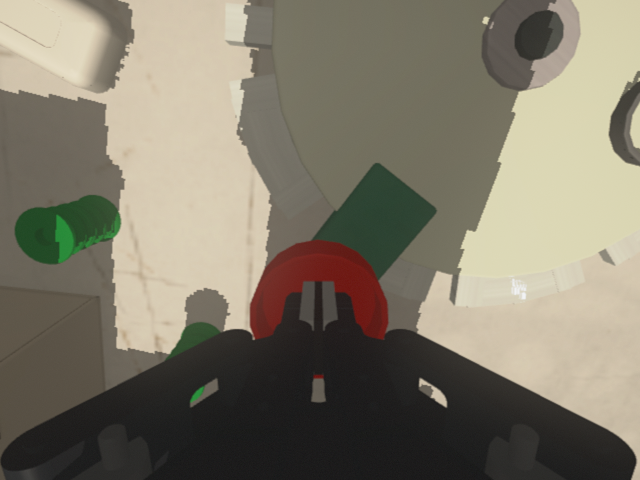

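The cup has followed the tips about 0.51 rad and they are still centred in it. Next I'll lift them off the floor and push the wall.

```bash
python3 - <<'E'
from h import *
A=np.array([.584,.0745]);p0=np.array([.4617,.1269])
def tip(a,r=.134): return A-r*np.array([np.cos(a),np.sin(a)])
a0=np.arctan2(*(A-p0)[::-1]);print(a0)
M=R.from_rotvec(get_obs()['tool_rot']).inv()
for k in range(0,15):
    w=tip(a0-.025*k)-tip(a0);print(k,round(a0-.025*k,3),(M.apply([*w,0])*100).round(2)[:2])
E
```

```text
-0.4047930988285798
0 -0.405 [0. 0.]
1 -0.43 [ 0.2  -0.27]
2 -0.455 [ 0.42 -0.53]
3 -0.48 [ 0.63 -0.78]
4 -0.505 [ 0.86 -1.03]
5 -0.53 [ 1.09 -1.27]
6 -0.555 [ 1.32 -1.51]
7 -0.58 [ 1.56 -1.74]
8 -0.605 [ 1.81 -1.97]
9 -0.63 [ 2.06 -2.19]
10 -0.655 [ 2.32 -2.4 ]
11 -0.68 [ 2.59 -2.61]
12 -0.705 [ 2.86 -2.81]
13 -0.73 [ 3.13 -3.  ]
14 -0.755 [ 3.41 -3.19]
```

>>> arm_command([
  [[0, 0, -0.4, 0, 0, 0], [0, 0, -0.8, 0, 0, 0], [0, 0, -1.2, 0, 0, 0], [0, 0, -1.35, 0, 0, 0], [0, 0, -1.35, 0, 0, 0]],
])

```text
t: 6.3
tool_pos: [0.4601, 0.1263, 0.2443]
tool_rot: [-3.119, -0.374, 0.0]
contact_force: [0.1, -0.6, -1.3]
opening: 0.0001
grip_force: 0.0
```

>>> arm_command([
  [[0.2, -0.27, 0, 0, 0, 0], [0.42, -0.53, 0, 0, 0, 0], [0.63, -0.78, 0, 0, 0, 0], [0.86, -1.03, 0, 0, 0, 0], [0.98, -1.15, 0, 0, 0, 0], [1.09, -1.27, 0, 0, 0, 0], [1.2, -1.39, 0, 0, 0, 0], [1.32, -1.51, 0, 0, 0, 0], [1.44, -1.63, 0, 0, 0, 0], [1.56, -1.74, 0, 0, 0, 0], [1.56, -1.74, 0, 0, 0, 0]],
])

```text
t: 7.22
tool_pos: [0.4713, 0.147, 0.2442]
tool_rot: [3.119, 0.374, 0.0]
contact_force: [-0.4, -4.1, -0.6]
opening: 0.0
grip_force: 1.6
```

>>> arm_command([
  [[0.12, -0.11, 0, 0, 0, 0], [0.25, -0.23, 0, 0, 0, 0], [0.37, -0.34, 0, 0, 0, 0], [0.5, -0.45, 0, 0, 0, 0], [0.5, -0.45, 0, 0, 0, 0]],
])

```text
t: 7.63
tool_pos: [0.4753, 0.1526, 0.2445]
tool_rot: [3.119, 0.374, 0.001]
contact_force: [0.7, -4.6, -1.1]
opening: -0.0001
grip_force: 1.9
```

>>> arm_command([
  [[0.13, -0.11, 0, 0, 0, 0], [0.26, -0.21, 0, 0, 0, 0], [0.4, -0.32, 0, 0, 0, 0], [0.53, -0.42, 0, 0, 0, 0], [0.53, -0.42, 0, 0, 0, 0]],
])

```text
t: 8.05
tool_pos: [0.4797, 0.158, 0.2449]
tool_rot: [-3.119, -0.374, -0.003]
contact_force: [1.2, -4.3, 0.2]
opening: 0.0002
grip_force: 1.6
```

```bash
python3 - <<'E'
from h import *
o=get_obs();print(o['t'],o['tool_pos'],o['contact_force'])
w,d=get_image('wrist');i,_=get_image('scene')
cv2.imwrite('pics/w4.png',np.hstack([cv2.resize(w[0:400],(440,300)),cv2.convertScaleAbs(cv2.resize(i[180:300,240:380],(350,300),interpolation=2),alpha=1.4)]))
E
```

```text
8.05 [0.47968863 0.15796091 0.24485556] [ 1.24010374 -4.28895366  0.20176935]
```

View pics/w4.png

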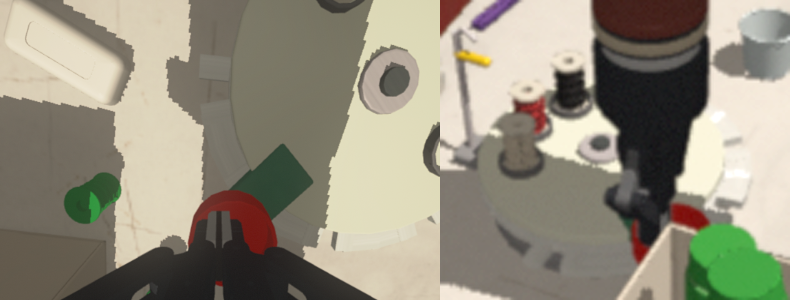

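```bash
python3 - <<'E'
from h import *
c=calibration('wrist')
cup=px2w(c,None,339.6,316,.08);hub=px2w(c,None,566,108,.058);print(cup,hub)
for A in (hub[:2],np.array([.584,.0745])): 
    v=A-cup[:2];print(np.hypot(*v),np.arctan2(v[1],v[0]))
E
```

```text
[0.47739645 0.14757155 0.08      ] [0.58460291 0.07440569 0.058     ]
0.12979394977624484 -0.5988679623410198
0.1292430602881759 -0.6008948746801103
```

>>> arm_command([
  [[0.07, -0.05, 0, 0, 0, 0], [0.13, -0.1, 0, 0, 0, 0], [0.2, -0.15, 0, 0, 0, 0], [0.2, -0.15, 0, 0, 0, 0]],
])

```text
t: 8.48
tool_pos: [0.4806, 0.1602, 0.2442]
tool_rot: [-3.118, -0.374, 0.0]
contact_force: [-0.1, 0.7, -0.1]
opening: -0.0002
grip_force: 0.0
```

The force dropped to zero, so the plunger has probably sprung up. A small further push will show whether the platter is stopped.

>>> arm_command([
  [[0.07, -0.05, 0, 0, 0, 0], [0.14, -0.1, 0, 0, 0, 0], [0.2, -0.15, 0, 0, 0, 0], [0.2, -0.15, 0, 0, 0, 0]],
])

```text
t: 8.82
tool_pos: [0.482, 0.1616, 0.2439]
tool_rot: [3.118, 0.375, -0.004]
contact_force: [-3.4, -3.0, 1.0]
opening: 0.0001
grip_force: 1.8
```

```bash
python3 - <<'E'
from h import *
o=get_obs();print(o['t'],o['tool_pos'],o['contact_force'])
c=calibration('wrist');w,d=get_image('wrist')
r=w.astype(int);m=(r[...,2]-np.maximum(r[...,0],r[...,1])>40)
v,u=np.nonzero(m);print(u.min(),u.max(),v.min())
z=np.array([px2w(c,d,a,b)[2] for a,b in zip(u,v)]);print(np.percentile(z,[5,20,50,80,90,95,98,99]).round(4))
E
```

```text
8.8167 [0.48195977 0.16158682 0.24394619] [-3.36286976 -3.00704861  1.04641237]
269 405 254
[0.0693 0.0701 0.0738 0.0857 0.0863 0.0867 0.0871 0.0879]
```

The rim measures about 86.5 mm and the floor about 70 mm, so the plunger is fully up and the platter stopped. I'll back the tips off the wall and lift straight out.

>>> arm_command([
  [[-0.3, 0.2, 0, 0, 0, 0], [-0.6, 0.4, 0, 0, 0, 0], [-0.9, 0.6, 0, 0, 0, 0], [-0.9, 0.6, 0, 0, 0, 0], [-0.9, 0.6, -1, 0, 0, 0], [-0.9, 0.6, -2.5, 0, 0, 0], [-0.9, 0.6, -5, 0, 0, 0], [-0.9, 0.6, -8, 0, 0, 0], [-0.9, 0.6, -12, 0, 0, 0], [-0.9, 0.6, -14, 0, 0, 0], [-0.9, 0.6, -14, 0, 0, 0]],
])

```text
t: 9.78
tool_pos: [0.4764, 0.154, 0.3924]
tool_rot: [-3.118, -0.374, -0.021]
contact_force: [0.3, 0.3, 1.0]
opening: -0.0002
grip_force: 0.0
```

>>> arm_command([
  [[-5, 8, 0, 0, 0, 0], [-10, 16, 0, 0, 0, 0], [-10, 20, 0, 0, 0, 0], [-10, 25, 0, 0, 0, 0], [-10, 25, 0, 0, 0, 0], [-10, 25, 0, 0, 0, 0], [-10, 25, 0, 0, 0, 0], [-10, 25, 0, 0, 0, 0], [-10, 25, 0, 0, 0, 0], [-10, 25, 0, 0, 0, 0]],
])

```text
t: 10.62
tool_pos: [0.4369, -0.1124, 0.3841]
tool_rot: [-3.118, -0.374, 0.0]
contact_force: [-0.0, -0.5, -1.1]
opening: -0.0002
grip_force: 0.0
```

```bash
python3 - <<'E'
from h import *
o=get_obs();print(o['t'],o['tool_pos'],o['contact_force'])
i,d=get_image('top');c=calibration('top');s,_=get_image('scene')
cv2.imwrite('pics/f.png',cv2.convertScaleAbs(np.hstack([cv2.resize(i[165:315,245:385],(420,450),interpolation=2),cv2.resize(s[180:300,235:395],(380,450),interpolation=2)]),alpha=1.5))
E
```

```text
10.6167 [ 0.43691753 -0.11235853  0.38405265] [-0.0443182  -0.5120459  -1.07381348]
```

View pics/f.png

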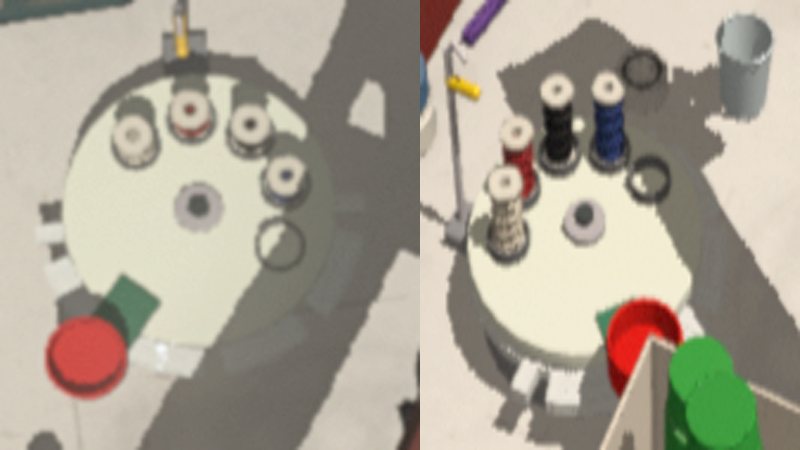

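The red spool now stands at crop (190,113), where the black one was, under the pointer. All the spools are upright and the hand is clear.

```bash
python3 -c "from station import *;print(finish_job())"
```

```text
the job is handed in; nothing more can be done
None
```

The red spool is under the yellow pointer, the platter is locked in the next notch (−0.698) with the plunger sprung fully up, the hand is clear, and the job is handed in after about 10.7 s of robot time.

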